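# Load the shaker's vial block and hold it against the sprung stop

## Robot

A 6-joint arm with a two-finger parallel gripper is mounted at the origin on the work surface. World frame = base frame: x ahead of the robot, y to its left, z up, the work surface at z = 0. Lengths are in mm, angles in degrees, forces in N, time in s.
With the tool pointing down it reaches from about 300 to 850 mm from the base axis. Payload 4.2 kg.
Tool frame: the origin (TCP) lies midway between the tips of the shut fingers; the grasp point (between the pads) lies 19 mm behind it; z points along the fingers, y is the line along which they close (so a half turn about z gives the same grasp; the last joint's range is limited). The gripper opens to 91 mm and grips with 3 to 60 N. Pads are 32 mm wide; open, the fingers measure 118 mm over their backs; the gripper's body (76 mm by 178 mm) begins 60 mm behind the grasp point.
Start: joints at [-68.927, 18.312, 89.639, -0, 72.044, -1.146], TCP at [217.442, -532.318, 213.976] pointing down, gripper open.
Joint ranges: [-177.97, 177.97], [-48.28, 115.42], [12.27, 149.76], [-77.06, 257.06], [2.81, 150.46], [-146.56, 146.56]. Speed limits (degrees/s): [147.25, 147.25, 180, 180, 180, 180].

## Interface

Orientations are given as [roll, pitch, yaw] about the fixed x, y, z axes, in that order (R = Rz(yaw) Ry(pitch) Rx(roll)).
In Python, from workcell import env gives the robot as it stands.
- The arm moves only by the shell command python3 drive.py 'ROWS' [OPENING] [FORCE]. ROWS is a JSON list of rows, 1 to 8 of them, each of 6 numbers: dx, dy, dz in mm, then a rotation vector rx, ry, rz in degrees; each row shifts and turns the commanded pose from where the row before left it, along the tool's axes as they then stand; what a row does not reach is not made up. A row lasts 1/10 s, in which the tool goes at most 50 mm and 8.59 degrees, less where a joint would pass 70% of its speed; a pose out of reach is approached as far as the arm can. OPENING is the finger opening in mm, set as the command begins (- or left out keeps the last). The fingers move at their own pace and stop on an object; FORCE is the grip in N (left out, the last holds). Time passes only in rows, so rows that do not move let the fingers close. It prints the time, the measured TCP pose, the force, the opening and the grip force at its end. Input that does not fit is refused with a message, and nothing moves.
- env.state(): the state, without advancing time (a new reading comes with each control period).
- env.grab_frame(name): name is "scene" or "top"; returns the picture (420x560x3 uint8, blue, green, red); there is no depth.
- env.camera_model(name): a dict with "fx", "fy", "cx", "cy" (pixels), "D" ([k1, k2, p1, p2, k3] as OpenCV has them; the pictures are not rectified), "T" (4x4, takes a point from camera to world coordinates). Camera axes: x right, y up, looking along -z (the intrinsics and any distortion apply to the point x, -y, -z); pixel columns grow to the right and rows downward; lengths in mm; the calibration is good to about 2 mm. A picture is of the moment at which its call begins. camera_model takes no time and is no camera call.
- env.job_done(): hands the job in; it is judged then, once.
The state is a dict: "time_s": time; "qpos": joint angles; "qvel": joint speeds; "effort": joint torques, N m; "ee_pos": TCP position; "ee_rot": TCP orientation; "force": force on the tool from outside, world axes, zero at the start; "torque": the same for the moment, N m; "gripper_width": finger opening in mm; "gripper_force": force on a finger pad.
Only numpy, scipy, OpenCV 4.12 (cv2) and the standard library are available. Lean on these libraries where they do the work, as an engineer would, in place of code of your own. Each camera call takes 0.05 s, during which the arm holds its last target. There are 200 camera calls.

## Task

Take the two wide amber vials out of the blue rack and seat them gently, upright and fully home, in the loose aluminium block on the shaker, counting its pockets from the sprung steel stop: first the tall vial in pocket 1 (the one nearest the stop), then the short vial in pocket 2, letting go of each; do not drop them, and leave the slim tube, the flask and the microplate alone. Then, with the gripper, slide the block along the platform squarely against the stop and press it steadily with about 8 N, which pushes the sprung plate in about half of its 20 mm travel, never ramming it to the end. Finish while still holding it pressed there, as a third hand for a colleague who will tighten the clamp screw.

Things in the scene. Friction and masses are not known exactly. Their poses are not given: they have to be found in the camera images.
- shaker: Fixed bench shaker: aluminium platform 310 x 200 mm, flat top 70 mm above the bench. Origin on the bench under its centre; +x along the 310 mm side towards the sprung stop, z up. Fixed on it: a bracket (120 wide, 50 high) at x = 135 to 147 mm behind the stop; a clamp post 45 mm high at x = 45 to 75, y = -90 to -76 mm, with a thin screw reaching in to y = -55 mm.
- stop (a joint): Travel of the sprung stop plate in m: 0 = free (out), 0.020 = pushed right in. It slides along the shaker's +x against a spring of 0.8 N per mm without preload (8 N at 0.010) and springs back when released.
- stop_face (a point): Centre of the stop plate's pressing face (the side towards the block), 20 mm above the platform; moves with the plate. Plate steel, 100 mm wide, 36 mm high, 8 mm thick; axes parallel to the shaker's. Free, the face is at shaker x = 95 mm.
- block: Loose aluminium vial block, 150 (x) x 60 (y) x 42 mm high, 0.5 kg, lying on the platform 40 to 65 mm short of the stop with its +x end towards the stop. Origin at the centre of its underside, z up. Three round pockets in a row along x at x = +47, 0 and -47 mm, 32 mm across, 32 mm deep (floor 10 mm above the underside), with small chamfers.
- pocket1 (a point): Centre of the mouth (level with the block's top) of pocket 1, the one nearest the stop.
- pocket2 (a point): Centre of the mouth of pocket 2, the middle one.
- pocket3 (a point): Centre of the mouth of pocket 3, farthest from the stop; stays empty.
- tail (a point): Centre of the block's 60 mm wide, 42 mm high end face away from the stop, 21 mm above the platform.
- rack: Blue plastic rack, fixed, 120 (x) x 160 (y) x 30 mm high, with 3 x 4 square cells 34.7 (x) x 35 mm (y), walls and floor 4 mm. Origin at the centre of its underside. Cell pitch 38.7 mm (x), 39 mm (y).
- tall: Tall amber glass vial with white cap, a cylinder 28 mm across all the way up, 95 mm tall, about 70 g, standing in a rack cell (4 mm above the bench). Origin at the centre of its underside, z up.
- short: Short amber glass vial with white cap, 28 mm across all the way up, 57 mm tall, about 45 g, standing in a rack cell. Origin at the centre of its underside, z up.
- slim: Bystander: slim amber tube with white cap, 16 mm across, 75 mm tall, standing in a rack cell (may lean slightly). Origin at the centre of its underside.
- flask: Bystander: stoppered volumetric flask, 78 mm across, 177 mm tall, standing on the bench. Origin at the centre of its underside.
- microplate: Bystander: well plate 85 x 127 x 14 mm lying on the bench. Origin at the centre of its underside.

How it is judged:
By the outcome, as a careful person would: the job done as asked, in the order asked, and still so for the second after the job is handed in, while the arm keeps its last pose, push and grip.
It also fails if it takes over 67 s, if anything falls off the work surface, if the arm or the gripper's body presses on something with over 40 N, if the wrist force passes 120 N, or if a joint passes its speed limit or range.

## Working session

There is one attempt and no reset: what is moved stays moved. The work goes in short steps, Python scripts to look and compute and a shell command to move; the robot and the scene stay as the last step left them, time stands still between calls to the robot, and variables do not carry over. Pictures are saved under pics/ and viewed, at most 10 in all, crops included, and the job is handed in when it is done.

```bash
ls; mkdir -p pics
python3 - <<'E'
from workcell import env
import cv2
for n in("scene","top"):
    cv2.imwrite(f"pics/{n}0.png",env.grab_frame(n)); print(n,{k:(v.tolist() if hasattr(v,'tolist') else v) for k,v in env.camera_model(n).items()})
print(env.state())
E
```

```text
drive.py
pics
workcell.py
scene {'fx': 387.735825657965, 'fy': 387.735825657965, 'cx': 287.03928440444906, 'cy': 210.82482618294082, 'D': [0.003642002968788284, 0.0, 0.0, 0.0, 0.0], 'T': [[0.35497766074078596, -0.5750818131050572, 0.7370697176053294, 1158.9684901223654], [0.9348195814948768, 0.209781495920571, -0.2865380847689728, -217.48817957085586], [0.010159253355592654, 0.7907418239887958, 0.6120654845407714, 550.3126926407733], [0.0, 0.0, 0.0, 1.0]]}
top {'fx': 488.8077690905031, 'fy': 488.8077690905031, 'cx': 290.4730303683116, 'cy': 200.1199294106676, 'D': [-0.10795328121428818, 0.0, 0.0, 0.0, 0.0], 'T': [[0.025203208461670422, 0.9875053814441015, -0.1555568060297503, 451.14646288689875], [-0.9993701694963874, 0.020999965096554257, -0.028605345421889337, -12.834601955636403], [-0.024981245045026888, 0.15617977809205416, 0.9874126869304025, 1081.631710022384], [0.0, 0.0, 0.0, 1.0]]}
{'time_s': 0.1, 'qpos': array([-6.89280456e+01,  1.83480171e+01,  8.96994066e+01, -3.28608467e-04,
        7.20456487e+01, -1.14729550e+00]), 'qvel': array([-0.05847074, -0.05872845, -0.15414051,  0.07923899, -0.0242199 ,
        0.09101106]), 'effort': array([-7.80187690e-06, -4.13334811e+01, -2.32510561e+01,  7.28219049e-02,
        4.21467377e-02, -5.32547472e-05]), 'ee_pos': array([ 217.2573837 , -531.87707696,  213.20404433]), 'ee_rot': array([-1.79906940e+02, -1.55118464e-03,  2.22193502e+01]), 'force': array([-0.27913879, -0.03301408, -0.02056966]), 'torque': array([ 0.02000657, -0.02128289, -0.02467476]), 'gripper_force': 0.0, 'gripper_width': 91.05126541724898}
```
View pics/scene0.png

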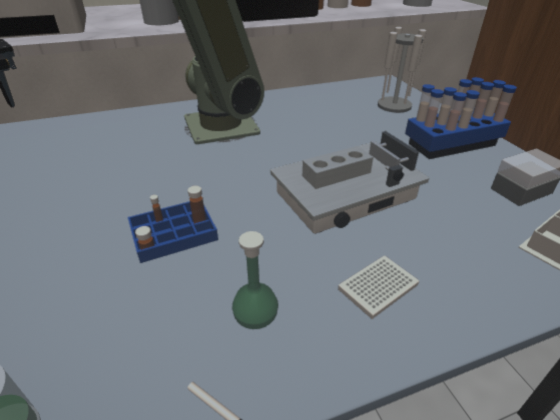

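View pics/top0.png

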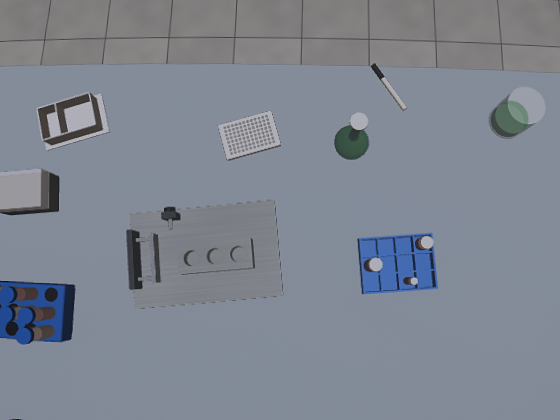

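The top view shows the rack at about (398,264), with the tall cap at (375,265), the short cap at (426,243) and the slim cap at (413,281). The shaker is at about (207,255), its stop on the left (+y) at about (153,258), and the block's pockets are at (192,258), (215,256) and (239,254). I'll zoom in for accurate pixels.

Run:
```python
import cv2,numpy as np
t=cv2.imread("pics/top0.png")
a=cv2.resize(t[190:315,120:290],None,fx=4.6,fy=4.6,interpolation=cv2.INTER_CUBIC)
a=cv2.convertScaleAbs(a,alpha=1.6,beta=-60)
for i in range(120,290,10): cv2.putText(a,str(i),(int((i-120)*4.6),10),0,.3,(0,255,255));cv2.line(a,(int((i-120+.5)*4.6),12),(int((i-120+.5)*4.6),18),(0,255,255))
for i in range(190,315,10): cv2.putText(a,str(i),(0,int((i-190+.5)*4.6)),0,.3,(0,255,255))
cv2.imwrite("pics/topA.png",a)
s=cv2.imread("pics/scene0.png")
b=cv2.resize(s[125:225,260:435],None,fx=4.5,fy=4.5,interpolation=cv2.INTER_CUBIC)
b=cv2.convertScaleAbs(b,alpha=1.4,beta=-20)
cv2.imwrite("pics/sceneA.png",b)
# white caps in top
hsv=cv2.cvtColor(t,cv2.COLOR_BGR2HSV)
def blobs(im,mask,x0,x1,y0,y1):
    m=np.zeros_like(mask);m[y0:y1,x0:x1]=mask[y0:y1,x0:x1]
    n,l,st,c=cv2.connectedComponentsWithStats(m)
    for i in range(1,n):
        if st[i,4]>8: print(st[i].tolist(),c[i].round(2))
print("caps top");blobs(t,((hsv[...,1]<60)&(hsv[...,2]>165)).astype(np.uint8),350,445,225,300)
h2=cv2.cvtColor(s,cv2.COLOR_BGR2HSV)
print("caps scene");blobs(s,((h2[...,1]<60)&(h2[...,2]>165)).astype(np.uint8),120,225,180,255)
blue=((hsv[...,0]>100)&(hsv[...,0]<130)&(hsv[...,1]>130)).astype(np.uint8)
print("rack");blobs(t,blue,340,450,220,310)
m=np.zeros_like(blue);m[220:310,340:450]=blue[220:310,340:450]
p=cv2.findNonZero(m);print(cv2.boxPoints(cv2.minAreaRect(p)))
```

```text
caps top
[421, 237, 13, 11, 116] [426.81 241.83]
[370, 258, 13, 13, 129] [375.67 263.95]
[411, 278, 7, 7, 39] [413.9  280.72]
caps scene
[188, 186, 13, 7, 68] [193.94 188.91]
[150, 195, 7, 4, 19] [153.21 196.26]
[136, 227, 13, 8, 79] [142.23 230.47]
rack
[358, 233, 80, 61, 3475] [395.84 263.85]
[[357.52417 238.28969]
 [432.58624 232.0345 ]
 [437.2276  287.73108]
 [362.16553 293.98627]]
```

View pics/topA.png

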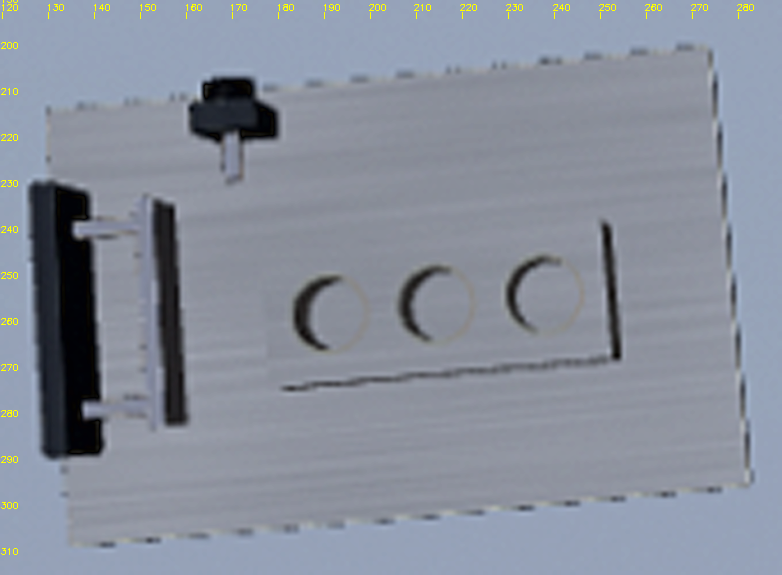

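View pics/sceneA.png

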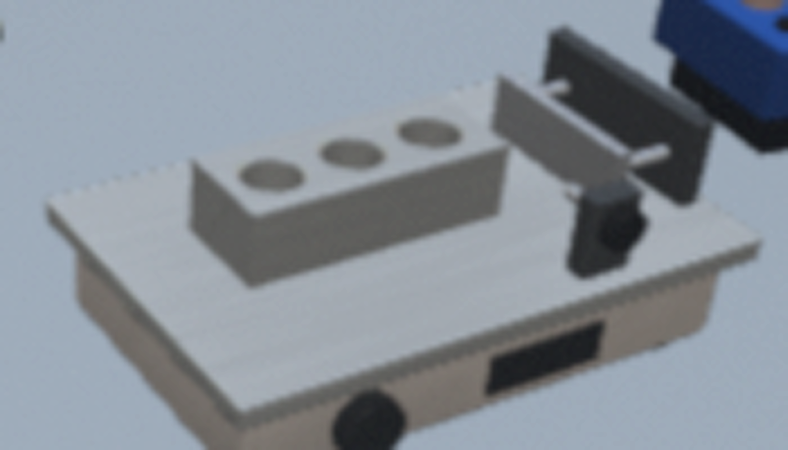

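The top crop gives pocket ellipses centred at crop (331,313), (437,304) and (545,296), and platform corners at (48,107), (710,47), (750,485) and (70,543). The scene crop gives pockets at (430,132), (352,153) and (272,176). The block's tail end points right in the top view, towards -y.

```bash
cat > h.py <<'E'
import numpy as np,cv2
from workcell import env
def ray(n,p):
    c=env.camera_model(n);K=np.array([[c['fx'],0,c['cx']],[0,c['fy'],c['cy']],[0,0,1.]])
    u=cv2.undistortPoints(np.array([[p]],float),K,np.array(c['D']))[0,0]
    T=np.array(c['T']);d=T[:3,:3]@[u[0],-u[1],-1];return T[:3,3],d
def plane(n,p,z): o,d=ray(n,p);return o+d*(z-o[2])/d[2]
def tri(a,b):
    A=0;B=0
    for n,p in(("top",a),("scene",b)):
        o,d=ray(n,p);d=d/np.linalg.norm(d);P=np.eye(3)-np.outer(d,d);A=A+P;B=B+P@o
    return np.linalg.solve(A,B)
def tc(x,y): return (x/4.6-.5+120,y/4.6-.5+190)
def sc(x,y): return (x/4.5-.5+260,y/4.5-.5+125)
E
python3 - <<'E'
from h import *
np.set_printoptions(precision=1,suppress=True)
print("platform",[plane("top",tc(*p),70)[:2] for p in((48,107),(710,47),(750,485),(70,543))])
print("platform sc",[plane("scene",sc(*p),70)[:2] for p in((48,205),(243,415),(760,243))])
T=[(331,313),(437,304),(545,296)];S=[(430,132),(352,153),(272,176)]
for a,b in zip(T,S): print("pocket",plane("top",tc(*a),112),plane("scene",sc(*b),112),tri(tc(*a),sc(*b)))
print("tail top corners",[plane("top",tc(*p),112)[:2] for p in((600,220),(612,357))],[plane("scene",sc(*p),112)[:2] for p in((192,163),(253,217),(508,150))])
print("tail base sc",plane("scene",sc(253,287),70),plane("scene",sc(192,230),70))
print("stop top edge (z106)",[plane("top",tc(*p),106)[:2] for p in((153,200),(165,425))],[plane("scene",sc(*p),106)[:2] for p in((498,76),(628,160))])
for n,a,b,z in(("tall",(375.67,263.95),(193.94,188.91),99),("short",(426.81,241.83),(142.23,230.47),61),("slim",(413.9,280.72),(153.21,196.26),79)):
    print(n,plane("top",a,z),plane("scene",b,z),tri(a,b))
print("rack",[plane("top",p,30)[:2] for p in ((357.5,238.3),(432.6,232),(437.2,287.7),(362.2,294))])
E
```

```text
platform [array([576. , 357.8]), array([610.6,  51.4]), array([414.2,  27.7]), array([378., 334.])]
platform sc [array([421.3,  25.6]), array([616.5,  50. ]), array([578.5, 353.3])]
pocket [483.8 209.8 112. ] [485.3 209.5 112. ] [483.9 210.2 111.1]
pocket [489.  163.6 112. ] [490.9 162.5 112. ] [489.  163.7 110.8]
pocket [493.7 116.7 112. ] [497.6 115.7 112. ] [493.9 117.3 109.6]
tail top corners [array([527.2,  94.1]), array([468.4,  86.8])] [array([472.9,  83.7]), array([528.7,  91.6]), array([514.7, 237.5])]
tail base sc [526.6  95.1  70. ] [469.1  86.8  70. ]
stop top edge (z106) [array([531.3, 293.7]), array([433.1, 282.2])] [array([434.2, 280.1]), array([535.2, 295.7])]
tall [ 480.6 -157.7   99. ] [ 482.  -158.9   99. ] [ 480.6 -158.3   97.9]
short [ 529.7 -270.6   61. ] [ 532. -272.   61.] [ 529.8 -271.6   59.1]
slim [ 448.7 -238.8   79. ] [ 450.1 -240.1   79. ] [ 448.6 -239.6   77.8]
rack [array([ 536.8, -128.6]), array([ 553.6, -291.4]), array([ 434.6, -299.9]), array([ 418.6, -139.5])]
```

```bash
cat >> h.py <<'E'
from scipy.spatial.transform import Rotation as Ro
np.set_printoptions(precision=2,suppress=True)
def go(p,yaw=None):
    s=env.state();R=Ro.from_euler('xyz',s['ee_rot'],degrees=True)
    print("t",s['time_s'],"pos",s['ee_pos'],"rot",s['ee_rot'],"F",s['force'],"w",s['gripper_width'],s['gripper_force'])
    print("tool delta",R.inv().apply(np.array(p)-s['ee_pos']))
    if yaw is not None:
        Rt=Ro.from_euler('xyz',[180,0,yaw],degrees=True);print("rotvec",np.degrees((R.inv()*Rt).as_rotvec()))
E
python3 drive.py '[[43, -27.4, 0, 0, 0, 0], [43, -27.4, 0, 0, 0, 0], [43, -27.4, 0, 0, 0, 0], [43, -27.4, 0, 0, 0, 0], [43, -27.4, 0, 0, 0, 0], [43, -27.4, 0, 0, 0, 0], [43, -27.4, 0, 0, 0, 0], [43, -27.4, 0, 0, 0, 0]]' 70
python3 drive.py '[[0, 0, 0, 0, 0, -8.2], [0, 0, 0, 0, 0, -8.2], [0, 0, 0, 0, 0, -8.2], [0, 0, 0, 0, 0, -8.2], [0, 0, 0, 0, 0, -8.2], [0, 0, 0, 0, 0, -8.2], [0, 0, 0, 0, 0, -8.2], [0, 0, 0, 0, 0, -8.2]]'
python3 drive.py '[[0, 0, 0, 0, 0, -8.2], [0, 0, 0, 0, 0, 0], [0, 0, 0, 0, 0, 0]]'
python3 -c "
from h import *
go([481.2,-158.2,130],96.5)"
```

```text
time_s: 0.9
ee_pos: [449.1, -203.8, 213.8]
ee_rot: [-180.0, 0.0, 22.2]
force: [0.1, 0.1, 1.2]
gripper_width: 70.0
gripper_force: 0.0
time_s: 1.7
ee_pos: [448.1, -205.6, 213.5]
ee_rot: [-179.9, -0.0, 88.2]
force: [-0.7, -0.7, -0.4]
gripper_width: 70.1
gripper_force: 0.0
time_s: 2.0
ee_pos: [448.3, -205.7, 213.7]
ee_rot: [-180.0, -0.0, 95.8]
force: [-0.0, -0.3, -0.3]
gripper_width: 69.9
gripper_force: 0.0
t 2.0 pos [ 448.27 -205.69  213.71] rot [-179.97   -0.01   95.85] F [-0.04 -0.27 -0.3 ] w 69.89174495107889 0.0
tool delta [43.87 37.63 83.71]
rotvec [-0.03 -0.01 -0.65]
```

```bash
python3 drive.py '[[22, 18.8, 0, 0, 0, -0.6], [21.9, 18.8, 0, 0, 0, 0], [0, 0, 40, 0, 0, 0], [0, 0, 43.7, 0, 0, 0], [0, 0, 30, 0, 0, 0], [0, 0, 30, 0, 0, 0], [0, 0, 19, 0, 0, 0], [0, 0, 0, 0, 0, 0]]' 60
python3 -c "
from h import *
go([481.2,-158.2,51],96.5)
cv2.imwrite('pics/pick1.png',cv2.resize(env.grab_frame('scene')[130:280,100:300],None,fx=4,fy=4))"
```

```text
time_s: 2.8
ee_pos: [478.9, -157.2, 48.7]
ee_rot: [-179.7, -0.2, 96.5]
force: [0.9, 1.1, -0.2]
gripper_width: 59.8
gripper_force: 0.0
t 2.8 pos [ 478.91 -157.24   48.73] rot [-179.67   -0.16   96.5 ] F [ 0.86  1.12 -0.21] w 59.79874321435328 0.0
tool delta [-1.2   2.16 -2.29]
rotvec [-0.33 -0.16  0.  ]
```

View pics/pick1.png

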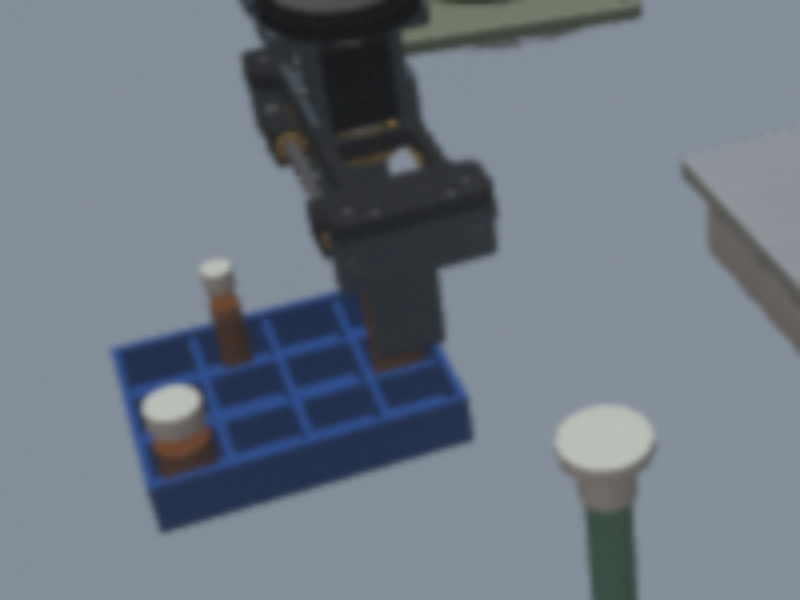

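The fingers straddle the tall vial: finger at crop (390,270), vial foot at (400,355), roughly centred. The short and slim vials are undisturbed. I'll close gently.

```bash
python3 drive.py '[[0, 0, 0, 0, 0, 0], [0, 0, 0, 0, 0, 0]]'
python3 drive.py '[[0, 0, 0, 0, 0, 0], [0, 0, 0, 0, 0, 0], [0, 0, 0, 0, 0, 0], [0, 0, 0, 0, 0, 0], [0, 0, 0, 0, 0, 0], [0, 0, 0, 0, 0, 0]]' 20 15
python3 drive.py '[[0, 0, 0, 0, 0, 0], [0, 0, 0, 0, 0, 0]]'
```

```text
time_s: 3.05
ee_pos: [482.0, -158.4, 52.6]
ee_rot: [179.8, 0.1, 96.6]
force: [-0.4, 0.1, 0.7]
gripper_width: 60.0
gripper_force: 0.0
time_s: 3.65
ee_pos: [481.0, -158.0, 51.4]
ee_rot: [180.0, 0.0, 96.6]
force: [-1.0, 0.5, 1.5]
gripper_width: 27.9
gripper_force: 15.0
time_s: 3.85
ee_pos: [481.0, -158.0, 51.4]
ee_rot: [180.0, 0.0, 96.6]
force: [-0.6, -0.5, 2.1]
gripper_width: 28.0
gripper_force: 15.0
```

```bash
python3 drive.py '[[0, 0, -10, 0, 0, 0], [0, 0, -20, 0, 0, 0], [0, 0, -35, 0, 0, 0], [0, 0, -40, 0, 0, 0], [0, 0, -35, 0, 0, 0], [0, 0, 0, 0, 0, 0], [20, 2.5, 0, 0, 0, 0], [30, 3.8, 0, 0, 0, 0]]'
python3 drive.py '[[40, 5, 0, 0, 0, 0], [40, 5, 0, 0, 0, 0], [40, 5, 0, 0, 0, 0], [40, 5, 0, 0, 0, 0], [40, 5, 0, 0, 0, 0], [40, 5, 0, 0, 0, 0], [40, 5, 0, 0, 0, 0], [20, 2.5, 0, 0, 0, 0]]'
python3 drive.py '[[0, 0, 0, 0, 0, 0], [0, 0, 0, 0, 0, 0]]'
python3 -c "
from h import *
go([484.3,210,175],96.5)"
```

```text
time_s: 4.65
ee_pos: [481.1, -107.9, 191.0]
ee_rot: [-180.0, 0.0, 96.5]
force: [-0.2, 1.0, -1.3]
gripper_width: 27.7
gripper_force: 15.0
time_s: 5.45
ee_pos: [483.4, 197.5, 190.5]
ee_rot: [-179.9, -0.0, 96.8]
force: [0.3, 0.1, -1.0]
gripper_width: 27.6
gripper_force: 15.0
time_s: 5.65
ee_pos: [483.5, 194.3, 190.5]
ee_rot: [-179.9, 0.1, 96.7]
force: [0.0, 0.0, -0.8]
gripper_width: 27.6
gripper_force: 15.0
t 5.65 pos [483.5  194.35 190.51] rot [-179.9     0.07   96.68] F [ 0.    0.05 -0.82] w 27.61373005669378 14.999859184026718
tool delta [15.47  2.65 15.49]
rotvec [-0.1   0.07  0.18]
```

Move over the pocket, lower to 14 mm above the mouth, and look.

```bash
python3 drive.py '[[8, 1.3, 8, 0, 0, 0], [7.5, 1.3, 9, 0, 0, 0], [0, 0, 0, 0, 0, 0], [0, 0, 0, 0, 0, 0]]'
python3 -c "
from h import *
go([484.3,210,173],96.5)
f=env.grab_frame('scene');cv2.imwrite('pics/s1.png',f)
t=env.grab_frame('top');cv2.imwrite('pics/t1.png',t)
a=cv2.resize(f[120:195,290:410],None,fx=6.5,fy=6.5,interpolation=cv2.INTER_CUBIC)
cv2.imwrite('pics/s1c.png',a)"
```

```text
time_s: 6.05
ee_pos: [484.7, 210.0, 173.6]
ee_rot: [-179.9, 0.0, 96.6]
force: [-0.4, -0.3, -1.2]
gripper_width: 27.6
gripper_force: 15.0
t 6.05 pos [484.72 210.02 173.62] rot [-179.93    0.04   96.61] F [-0.39 -0.31 -1.2 ] w 27.632779870951296 14.999949932098389
tool delta [ 0.02 -0.42  0.63]
rotvec [-0.07  0.04  0.11]
```

View pics/s1c.png

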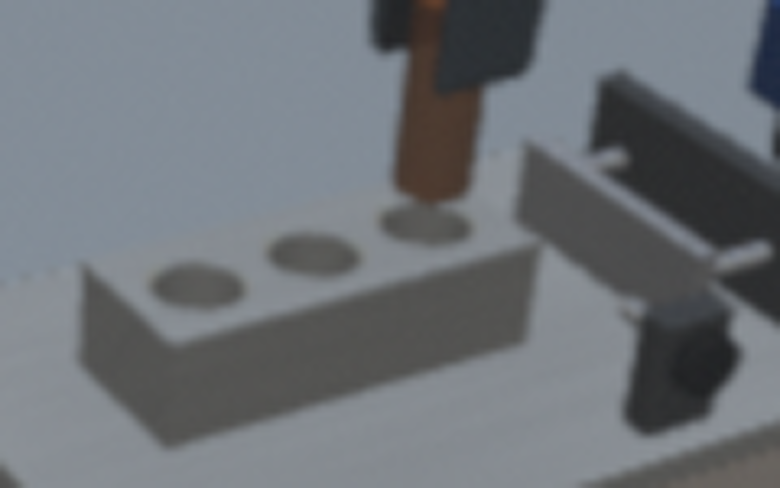

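The tall vial's foot is at about crop (432,183), over the pocket 1 mouth at (426,224). I'll compare the two numerically.

```bash
python3 -c "
from h import *
g=lambda x,y:(x/6.5-.5+290,y/6.5-.5+120)
print(plane('scene',g(432,183),126.5),[plane('scene',g(*p),112) for p in((426,224),(314,255),(197.5,286))])
f=cv2.imread('pics/s1.png');h=cv2.cvtColor(f,cv2.COLOR_BGR2HSV)
m=((h[...,0]<20)&(h[...,1]>80))
for r in range(134,154): 
    x=np.where(m[r,340:375])[0]
    if len(x): print(r,x.min()+340,x.max()+340,end=' | ')
"
```

```text
[483.22 211.07 126.5 ] [array([485.86, 209.18, 112.  ]), array([491.87, 162.26, 112.  ]), array([497.12, 115.76, 112.  ])]
134 353 355 | 135 353 362 | 136 353 362 | 137 353 362 | 138 353 362 | 139 353 361 | 140 353 361 | 141 353 361 | 142 353 361 | 143 352 361 | 144 352 361 | 145 352 360 | 146 352 360 | 147 352 360 | 148 352 360 | 149 354 359 | 150 355 356 |
```

```bash
python3 drive.py '[[-0.7, 0.6, 2, 0, 0, 0], [0, 0, 4, 0, 0, 0], [0, 0, 4, 0, 0, 0], [0, 0, 2, 0, 0, 0], [0, 0, 2, 0, 0, 0], [0, 0, 0, 0, 0, 0]]'
python3 drive.py '[[0, 0, 2, 0, 0, 0], [0, 0, 2, 0, 0, 0], [0, 0, 0, 0, 0, 0]]'
```

```text
time_s: 6.75
ee_pos: [485.5, 209.7, 159.9]
ee_rot: [-180.0, 0.0, 96.6]
force: [-0.3, -0.1, -0.9]
gripper_width: 27.8
gripper_force: 15.0
time_s: 7.05
ee_pos: [485.4, 209.7, 155.9]
ee_rot: [-180.0, 0.0, 96.6]
force: [-1.1, 0.3, -1.1]
gripper_width: 27.4
gripper_force: 15.0
```

```bash
python3 drive.py '[[0, 0, 2, 0, 0, 0], [0, 0, 2, 0, 0, 0], [0, 0, 2, 0, 0, 0], [0, 0, 0, 0, 0, 0]]'
python3 drive.py '[[0, 0, 3, 0, 0, 0], [0, 0, 3, 0, 0, 0], [0, 0, 3, 0, 0, 0], [0, 0, 0, 0, 0, 0]]'
python3 drive.py '[[0, 0, 3, 0, 0, 0], [0, 0, 3, 0, 0, 0], [0, 0, 1, 0, 0, 0], [0, 0, 0, 0, 0, 0]]'
```

```text
time_s: 7.45
ee_pos: [485.4, 209.8, 149.8]
ee_rot: [-180.0, 0.0, 96.6]
force: [-0.3, 0.2, -2.3]
gripper_width: 27.9
gripper_force: 15.0
time_s: 7.85
ee_pos: [485.4, 209.7, 140.6]
ee_rot: [-180.0, 0.0, 96.6]
force: [-0.2, 0.8, -1.5]
gripper_width: 27.5
gripper_force: 15.0
time_s: 8.25
ee_pos: [485.6, 209.7, 133.9]
ee_rot: [-180.0, 0.0, 96.6]
force: [-1.1, 0.5, -1.2]
gripper_width: 27.9
gripper_force: 15.0
```

```bash
python3 drive.py '[[0, 0, 1.5, 0, 0, 0], [0, 0, 1.5, 0, 0, 0], [0, 0, 1, 0, 0, 0], [0, 0, 0, 0, 0, 0]]'
python3 drive.py '[[0, 0, 1, 0, 0, 0], [0, 0, 0.5, 0, 0, 0], [0, 0, 0, 0, 0, 0]]'
python3 drive.py '[[0, 0, 0.5, 0, 0, 0], [0, 0, 0.5, 0, 0, 0], [0, 0, 0, 0, 0, 0]]'
```

```text
time_s: 8.65
ee_pos: [485.6, 209.8, 130.1]
ee_rot: [180.0, 0.0, 96.6]
force: [-2.0, 0.3, -0.2]
gripper_width: 27.5
gripper_force: 15.0
time_s: 8.95
ee_pos: [485.7, 209.8, 128.7]
ee_rot: [180.0, 0.0, 96.6]
force: [-2.1, 0.5, -0.9]
gripper_width: 28.1
gripper_force: 15.0
time_s: 9.25
ee_pos: [485.6, 209.8, 127.7]
ee_rot: [180.0, 0.0, 96.6]
force: [-1.8, 0.9, -0.1]
gripper_width: 27.7
gripper_force: 15.0
```

```bash
python3 drive.py '[[0, 0, 0.5, 0, 0, 0], [0, 0, 0.5, 0, 0, 0], [0, 0, 0, 0, 0, 0]]'
python3 drive.py '[[0, 0, 0.4, 0, 0, 0], [0, 0, 0, 0, 0, 0]]'
```

```text
time_s: 9.55
ee_pos: [485.7, 209.8, 127.4]
ee_rot: [180.0, -0.0, 96.6]
force: [-3.3, 0.9, 5.3]
gripper_width: 27.8
gripper_force: 15.0
time_s: 9.75
ee_pos: [485.7, 209.9, 127.4]
ee_rot: [180.0, -0.0, 96.6]
force: [-4.6, -0.0, 8.0]
gripper_width: 27.8
gripper_force: 15.0
```

Home, at the predicted 127.4. Back off the press, open and rise.

```bash
python3 drive.py '[[0, 0, -0.8, 0, 0, 0], [0, 0, 0, 0, 0, 0]]'
python3 drive.py '[[0, 0, 0, 0, 0, 0], [0, 0, 0, 0, 0, 0], [0, 0, 0, 0, 0, 0]]' 56
python3 drive.py '[[0, 0, -15, 0, 0, 0], [0, 0, -30, 0, 0, 0], [0, 0, -45, 0, 0, 0], [0, 0, -15, 0, 0, 0], [0, 0, 0, 0, 0, 0], [0, 0, 0, 0, 0, 0], [0, 0, 0, 0, 0, 0]]'
python3 -c "
from h import *
f=env.grab_frame('scene');cv2.imwrite('pics/s2.png',f)
a=cv2.resize(f[100:195,290:410],None,fx=6,fy=6,interpolation=cv2.INTER_CUBIC)
cv2.imwrite('pics/s2c.png',a)
go([530.7,-271,130],96.5)"
```

```text
time_s: 9.95
ee_pos: [485.7, 209.8, 127.4]
ee_rot: [180.0, 0.0, 96.6]
force: [-2.8, 0.2, 4.0]
gripper_width: 27.8
gripper_force: 15.0
time_s: 10.25
ee_pos: [486.1, 209.7, 127.0]
ee_rot: [180.0, 0.0, 96.6]
force: [0.1, 0.8, -0.1]
gripper_width: 48.8
gripper_force: 0.0
time_s: 10.95
ee_pos: [484.8, 209.3, 230.3]
ee_rot: [-179.8, 0.1, 96.6]
force: [0.5, -0.7, 0.6]
gripper_width: 55.5
gripper_force: 0.0
t 11.0 pos [484.8  209.4  230.31] rot [-179.81    0.06   96.62] F [-0.42  0.18 -0.6 ] w 56.03525352942903 0.0
tool delta [-482.38   -9.43  100.87]
rotvec [-0.19  0.06  0.12]
```

View pics/s2c.png

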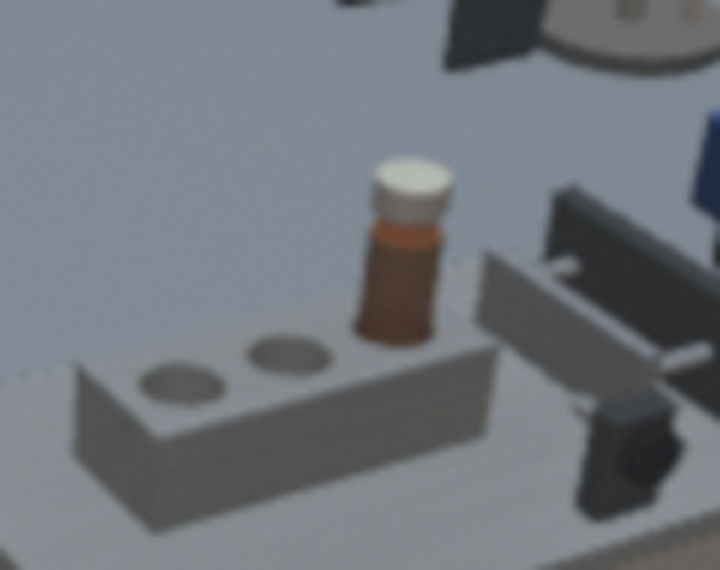

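The tall vial stands upright in pocket 1, sunk to its expected depth, at crop (395,300). Pocket 2 is at crop (289,356) and the block hasn't moved. Next, the short vial.

```bash
python3 drive.py '[[-30, -0.6, 0, 0, 0, 0], [-48, -1, 0, 0, 0, 0], [-48, -1, 0, 0, 0, 0], [-48, -1, 0, 0, 0, 0], [-48, -1, 0, 0, 0, 0], [-48, -1, 0, 0, 0, 0], [-48, -1, 0, 0, 0, 0], [-48, -1, 0, 0, 0, 0]]'
python3 drive.py '[[-48, -1, 0, 0, 0, 0], [-40, -1, 20, 0, 0, 0], [-28, -0.8, 40, 0, 0, 0], [0, 0, 40, 0, 0, 0], [0, 0, 0, 0, 0, 0], [0, 0, 0, 0, 0, 0], [0, 0, 0, 0, 0, 0]]'
python3 -c "
from h import *
go([530.7,-271,40],96.5)"
```

```text
time_s: 11.8
ee_pos: [519.6, -156.5, 230.9]
ee_rot: [-179.9, -0.1, 96.6]
force: [1.4, 0.2, -0.3]
gripper_width: 56.2
gripper_force: 0.0
time_s: 12.5
ee_pos: [532.2, -270.2, 134.2]
ee_rot: [179.8, 0.1, 96.7]
force: [-0.7, -0.8, 0.5]
gripper_width: 55.8
gripper_force: 0.0
t 12.5 pos [ 532.17 -270.22  134.16] rot [179.83   0.11  96.67] F [-0.69 -0.83  0.53] w 55.79043853844587 0.0
tool delta [-0.41 -1.83 94.15]
rotvec [0.17 0.11 0.17]
```

```bash
python3 drive.py '[[-0.4, -1.4, 30, 0, 0, 0], [0, 0, 30, 0, 0, 0], [0, 0, 20, 0, 0, 0], [0, 0, 13, 0, 0, 0], [0, 0, 0, 0, 0, 0], [0, 0, 0, 0, 0, 0], [0, 0, 0, 0, 0, 0]]'
python3 drive.py '[[0, 0, 0, 0, 0, 0], [0, 0, 0, 0, 0, 0], [0, 0, 0, 0, 0, 0], [0, 0, 0, 0, 0, 0], [0, 0, 0, 0, 0, 0], [0, 0, 0, 0, 0, 0], [0, 0, 0, 0, 0, 0]]' 20 15
```

```text
time_s: 13.2
ee_pos: [530.7, -271.2, 40.9]
ee_rot: [179.8, 0.1, 96.6]
force: [-0.1, -1.0, -0.3]
gripper_width: 56.5
gripper_force: 0.0
time_s: 13.9
ee_pos: [529.6, -270.8, 39.3]
ee_rot: [180.0, 0.0, 96.6]
force: [-0.6, 0.3, 1.6]
gripper_width: 27.4
gripper_force: 15.0
```

```bash
python3 drive.py '[[0, 0, -10, 0, 0, 0], [0, 0, -20, 0, 0, 0], [0, 0, -35, 0, 0, 0], [0, 0, -40, 0, 0, 0], [0, 0, -25, 0, 0, 0], [0, 0, 0, 0, 0, 0], [20, 0.5, 0, 0, 0, 0], [30, 0.7, 0, 0, 0, 0]]'
python3 drive.py '[[40, 1, 0, 0, 0, 0], [40, 1, 0, 0, 0, 0], [40, 1, 0, 0, 0, 0], [40, 1, 0, 0, 0, 0], [40, 1, 0, 0, 0, 0], [40, 1, 0, 0, 0, 0], [40, 1, 0, 0, 0, 0], [40, 1, 0, 0, 0, 0]]'
python3 drive.py '[[30, 0.7, 0, 0, 0, 0], [20, 0.5, 0, 0, 0, 0], [0, 0, 0, 0, 0, 0], [0, 0, 0, 0, 0, 0], [0, 0, 0, 0, 0, 0]]'
python3 -c "
from h import *
go([490,163,155],96.5)"
```

```text
time_s: 14.7
ee_pos: [523.8, -220.2, 167.6]
ee_rot: [-179.9, -0.1, 96.5]
force: [-0.1, 0.9, 0.7]
gripper_width: 27.3
gripper_force: 15.0
time_s: 15.5
ee_pos: [493.5, 100.0, 167.4]
ee_rot: [-179.8, -0.0, 96.6]
force: [0.1, -0.8, 0.0]
gripper_width: 27.4
gripper_force: 15.0
time_s: 16.0
ee_pos: [490.6, 146.9, 168.4]
ee_rot: [-179.9, 0.0, 96.6]
force: [-0.5, 0.0, -0.3]
gripper_width: 27.9
gripper_force: 15.0
t 16.0 pos [490.65 146.93 168.42] rot [-179.9     0.04   96.59] F [-0.47  0.03 -0.3 ] w 27.865678181652687 14.98366579413414
tool delta [16.05  1.23 13.4 ]
rotvec [-0.1   0.04  0.09]
```

```bash
python3 drive.py '[[8, 0.6, 5, 0, 0, 0], [8, 0.6, 5, 0, 0, 0], [0, 0, 0, 0, 0, 0], [0, 0, 0, 0, 0, 0], [0, 0, 0, 0, 0, 0]]'
python3 -c "
from h import *
go([490,163,155],96.5)
f=env.grab_frame('scene');cv2.imwrite('pics/s3.png',f)
a=cv2.resize(f[120:195,290:410],None,fx=6.5,fy=6.5,interpolation=cv2.INTER_CUBIC)
cv2.imwrite('pics/s3c.png',a)"
```

```text
time_s: 16.5
ee_pos: [490.9, 163.6, 159.2]
ee_rot: [180.0, 0.0, 96.6]
force: [-0.3, 1.1, -1.1]
gripper_width: 27.5
gripper_force: 15.0
t 16.5 pos [490.86 163.59 159.15] rot [179.99   0.01  96.61] F [-0.27  1.1  -1.1 ] w 27.53877765585376 14.98366042971611
tool delta [-0.49 -0.93  4.15]
rotvec [0.01 0.01 0.11]
```

View pics/s3c.png

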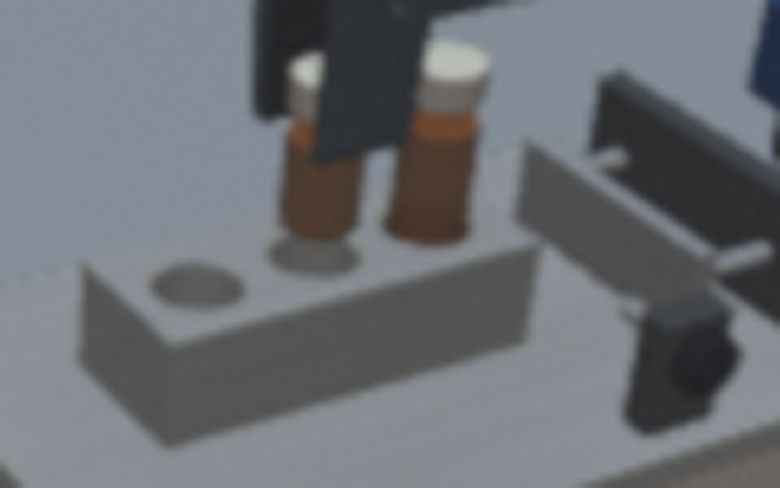

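The short vial's foot, at crop (319,222), projects down to about (315,256). Pocket 2 is at (314,255), so they line up. Lowering.

```bash
python3 drive.py '[[-0.3, -0.4, 3, 0, 0, 0], [0, 0, 4, 0, 0, 0], [0, 0, 3, 0, 0, 0], [0, 0, 2, 0, 0, 0], [0, 0, 2, 0, 0, 0], [0, 0, 0, 0, 0, 0]]'
python3 drive.py '[[0, 0, 2, 0, 0, 0], [0, 0, 2, 0, 0, 0], [0, 0, 2, 0, 0, 0], [0, 0, 0, 0, 0, 0]]'
```

```text
time_s: 17.15
ee_pos: [490.2, 163.3, 144.8]
ee_rot: [-180.0, 0.0, 96.6]
force: [-0.6, -0.5, -0.4]
gripper_width: 27.1
gripper_force: 15.0
time_s: 17.55
ee_pos: [490.2, 163.3, 138.8]
ee_rot: [-180.0, 0.0, 96.6]
force: [1.0, 0.2, -0.9]
gripper_width: 27.5
gripper_force: 15.0
```

```bash
python3 drive.py '[[0, 0, 3, 0, 0, 0], [0, 0, 3, 0, 0, 0], [0, 0, 3, 0, 0, 0], [0, 0, 3, 0, 0, 0], [0, 0, 0, 0, 0, 0]]'
python3 drive.py '[[0, 0, 3, 0, 0, 0], [0, 0, 3, 0, 0, 0], [0, 0, 2, 0, 0, 0], [0, 0, 1, 0, 0, 0], [0, 0, 0, 0, 0, 0]]'
python3 drive.py '[[0, 0, 0.6, 0, 0, 0], [0, 0, 0.6, 0, 0, 0], [0, 0, 0, 0, 0, 0]]'
```

```text
time_s: 18.05
ee_pos: [490.1, 163.2, 126.6]
ee_rot: [-179.9, 0.0, 96.6]
force: [-0.5, -0.1, 0.5]
gripper_width: 27.5
gripper_force: 15.0
time_s: 18.55
ee_pos: [490.3, 163.3, 117.9]
ee_rot: [-180.0, 0.0, 96.6]
force: [-0.0, -0.5, -0.9]
gripper_width: 27.9
gripper_force: 15.0
time_s: 18.85
ee_pos: [490.4, 163.3, 116.9]
ee_rot: [180.0, 0.0, 96.6]
force: [0.3, 0.3, -1.1]
gripper_width: 27.1
gripper_force: 15.0
```

```bash
python3 drive.py '[[0, 0, 0.6, 0, 0, 0], [0, 0, 0.5, 0, 0, 0], [0, 0, 0, 0, 0, 0]]'
python3 drive.py '[[0, 0, 0.5, 0, 0, 0], [0, 0, 0.4, 0, 0, 0], [0, 0, 0, 0, 0, 0]]'
```

```text
time_s: 19.15
ee_pos: [490.4, 163.3, 115.8]
ee_rot: [-180.0, 0.0, 96.6]
force: [0.5, 0.0, 0.5]
gripper_width: 27.6
gripper_force: 15.0
time_s: 19.45
ee_pos: [490.5, 163.4, 115.3]
ee_rot: [180.0, 0.0, 96.6]
force: [-0.7, -0.1, 2.4]
gripper_width: 27.8
gripper_force: 15.0
```

Home at 115.3, as predicted. Release, rise and go behind the tail.

```bash
python3 drive.py '[[0, 0, -0.3, 0, 0, 0], [0, 0, 0, 0, 0, 0], [0, 0, 0, 0, 0, 0], [0, 0, 0, 0, 0, 0]]' 56
python3 drive.py '[[0, 0, -15, 0, 0, 0], [0, 0, -25, 0, 0, 0], [0, 0, -35, 0, 0, 0], [-20, 0, 0, 0, 0, 0], [-40, 0, 0, 0, 0, 0], [-40, 0, 0, 0, 0, 0], [-22, 0, 0, 0, 0, 0], [0, 0, 0, 0, 0, 0]]'
python3 drive.py '[[0, 0, 0, 0, 0, 0], [0, 0, 0, 0, 0, 0]]' 30
python3 -c "
from h import *
go([504,42,79],96.5)
f=env.grab_frame('top');cv2.imwrite('pics/t4.png',f)
g=env.grab_frame('scene');cv2.imwrite('pics/s4.png',g)
a=cv2.resize(g[100:220,270:410],None,fx=4.5,fy=4.5,interpolation=cv2.INTER_CUBIC)
cv2.imwrite('pics/s4c.png',a)"
```

```text
time_s: 19.85
ee_pos: [490.4, 163.3, 115.1]
ee_rot: [-180.0, 0.0, 96.6]
force: [-0.3, -0.1, 0.2]
gripper_width: 54.8
gripper_force: 0.0
time_s: 20.65
ee_pos: [504.6, 39.9, 190.2]
ee_rot: [-180.0, 0.0, 96.4]
force: [-0.6, 1.0, 0.3]
gripper_width: 56.2
gripper_force: 0.0
time_s: 20.85
ee_pos: [504.4, 43.1, 190.2]
ee_rot: [-180.0, -0.0, 96.7]
force: [-0.7, -0.6, -0.7]
gripper_width: 42.8
gripper_force: 0.0
t 20.85 pos [504.36  43.06 190.17] rot [-179.99   -0.02   96.66] F [-0.74 -0.64 -0.68] w 42.846626688329984 0.0
tool delta [ -1.06  -0.47 111.17]
rotvec [-0.01 -0.02  0.16]
```

View pics/s4c.png

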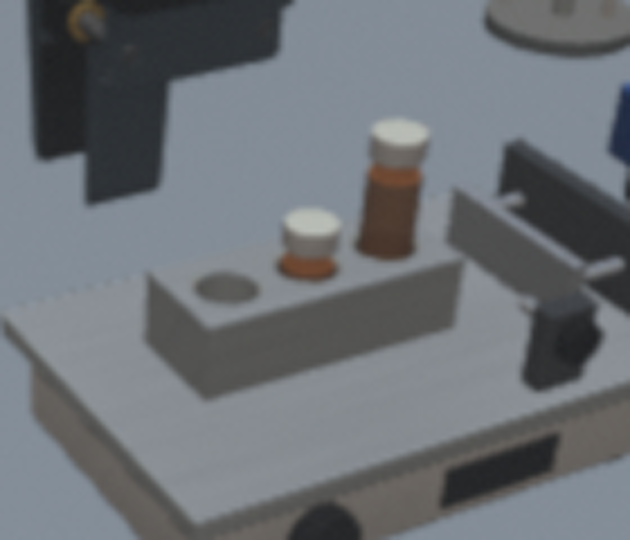

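Both vials are seated upright, the short one at crop (310,245) and the tall one at (390,190). Pocket 3 is empty and the stop is free. Lower behind the tail and push slowly.

```bash
python3 drive.py '[[0, -0.4, 30, 0, 0, 0], [0, 0, 40, 0, 0, 0], [0, 0, 30, 0, 0, 0], [0, 0, 10, 0, 0, 0], [0, 0, 0, 0, 0, 0], [0, 0, 0, 0, 0, 0], [0, 0, 0, 0, 0, 0]]'
python3 drive.py '[[6, 0, 0, 0, 0, 0], [6, 0, 0, 0, 0, 0], [4, 0, 0, 0, 0, 0], [3, 0, 0, 0, 0, 0], [2, 0, 0, 0, 0, 0], [0, 0, 0, 0, 0, 0]]'
python3 drive.py '[[2, 0, 0, 0, 0, 0], [2, 0, 0, 0, 0, 0], [2, 0, 0, 0, 0, 0], [0, 0, 0, 0, 0, 0]]'
```

```text
time_s: 21.65
ee_pos: [505.5, 42.4, 81.9]
ee_rot: [179.8, 0.0, 96.6]
force: [0.2, -1.2, 0.8]
gripper_width: 30.1
gripper_force: 0.0
time_s: 22.25
ee_pos: [501.6, 63.2, 80.2]
ee_rot: [180.0, 0.0, 96.6]
force: [0.3, 1.0, -0.3]
gripper_width: 30.2
gripper_force: 0.0
time_s: 22.65
ee_pos: [501.0, 69.1, 80.2]
ee_rot: [180.0, 0.0, 96.6]
force: [0.1, -0.3, -0.5]
gripper_width: 29.9
gripper_force: 0.0
```

```bash
python3 drive.py '[[2, 0, 0, 0, 0, 0], [2, 0, 0, 0, 0, 0], [2, 0, 0, 0, 0, 0], [2, 0, 0, 0, 0, 0], [0, 0, 0, 0, 0, 0]]'
python3 drive.py '[[2, 0, 0, 0, 0, 0], [2, 0, 0, 0, 0, 0], [2, 0, 0, 0, 0, 0], [2, 0, 0, 0, 0, 0], [0, 0, 0, 0, 0, 0]]'
python3 drive.py '[[3, 0, 0, 0, 0, 0], [3, 0, 0, 0, 0, 0], [3, 0, 0, 0, 0, 0], [2, 0, 0, 0, 0, 0], [1, 0, 0, 0, 0, 0], [0, 0, 0, 0, 0, 0]]'
```

```text
time_s: 23.15
ee_pos: [500.0, 76.8, 80.2]
ee_rot: [180.0, 0.0, 96.6]
force: [0.3, -3.0, 0.2]
gripper_width: 30.1
gripper_force: 1.5
time_s: 23.65
ee_pos: [499.1, 85.2, 80.2]
ee_rot: [-180.0, -0.0, 96.6]
force: [-0.6, -2.4, 0.4]
gripper_width: 30.2
gripper_force: 1.1
time_s: 24.25
ee_pos: [497.7, 97.1, 80.2]
ee_rot: [180.0, -0.0, 96.6]
force: [1.0, -2.6, -0.2]
gripper_width: 30.0
gripper_force: 1.2
```

Sliding friction is about 2.6 N. Continuing.

```bash
python3 drive.py '[[3, 0, 0, 0, 0, 0], [3, 0, 0, 0, 0, 0], [3, 0, 0, 0, 0, 0], [2, 0, 0, 0, 0, 0], [1, 0, 0, 0, 0, 0], [0, 0, 0, 0, 0, 0]]'
python3 drive.py '[[2, 0, 0, 0, 0, 0], [2, 0, 0, 0, 0, 0], [1, 0, 0, 0, 0, 0], [0, 0, 0, 0, 0, 0]]'
python3 drive.py '[[1, 0, 0, 0, 0, 0], [1, 0, 0, 0, 0, 0], [0, 0, 0, 0, 0, 0]]'
python3 drive.py '[[1, 0, 0, 0, 0, 0], [1, 0, 0, 0, 0, 0], [0, 0, 0, 0, 0, 0]]'
python3 drive.py '[[1, 0, 0, 0, 0, 0], [1, 0, 0, 0, 0, 0], [0, 0, 0, 0, 0, 0]]'
```

```text
time_s: 24.85
ee_pos: [496.3, 109.0, 80.2]
ee_rot: [-180.0, -0.0, 96.6]
force: [0.3, -2.3, 0.1]
gripper_width: 30.0
gripper_force: 1.2
time_s: 25.25
ee_pos: [495.8, 113.9, 80.2]
ee_rot: [180.0, -0.0, 96.6]
force: [0.6, -2.4, 0.7]
gripper_width: 29.9
gripper_force: 1.4
time_s: 25.55
ee_pos: [495.5, 115.7, 80.2]
ee_rot: [-180.0, -0.0, 96.6]
force: [0.0, -3.8, 0.2]
gripper_width: 30.2
gripper_force: 1.7
time_s: 25.85
ee_pos: [495.3, 117.7, 80.2]
ee_rot: [-180.0, -0.0, 96.6]
force: [0.9, -3.5, -0.1]
gripper_width: 30.1
gripper_force: 1.7
time_s: 26.15
ee_pos: [495.1, 119.7, 80.2]
ee_rot: [-180.0, 0.0, 96.6]
force: [0.5, -3.8, 0.4]
gripper_width: 29.7
gripper_force: 1.7
```

```bash
python3 drive.py '[[1, 0, 0, 0, 0, 0], [1, 0, 0, 0, 0, 0], [0, 0, 0, 0, 0, 0]]'
python3 drive.py '[[1, 0, 0, 0, 0, 0], [1, 0, 0, 0, 0, 0], [0, 0, 0, 0, 0, 0]]'
python3 drive.py '[[1, 0, 0, 0, 0, 0], [1, 0, 0, 0, 0, 0], [0, 0, 0, 0, 0, 0]]'
python3 -c "
from h import *
F=[]
for i in range(5):
    f=env.grab_frame('scene' if i<3 else 'top');F.append(env.state()['force'])
    if i==2:g=f
print(np.mean(F,0))
a=cv2.resize(g[100:195,290:430],None,fx=5.5,fy=5.5,interpolation=cv2.INTER_CUBIC)
b=cv2.resize(f[190:315,120:290],None,fx=4.6,fy=4.6,interpolation=cv2.INTER_CUBIC)
cv2.imwrite('pics/s5c.png',a);cv2.imwrite('pics/t5c.png',b);go([0,0,0])"
```

```text
time_s: 26.45
ee_pos: [494.9, 121.4, 80.2]
ee_rot: [180.0, 0.0, 96.6]
force: [1.0, -4.0, 1.7]
gripper_width: 30.3
gripper_force: 2.4
time_s: 26.75
ee_pos: [494.8, 123.1, 80.2]
ee_rot: [180.0, 0.1, 96.6]
force: [1.8, -6.5, 0.6]
gripper_width: 29.9
gripper_force: 3.1
time_s: 27.05
ee_pos: [494.7, 124.7, 80.3]
ee_rot: [180.0, 0.1, 96.7]
force: [1.0, -7.4, 0.3]
gripper_width: 30.0
gripper_force: 3.7
[ 1.62 -7.05 -0.05]
t 27.3 pos [494.68 124.72  80.24] rot [179.98   0.1   96.66] F [ 1.53 -6.86  0.16] w 30.234262507362782 3.6691291630268097
tool delta [ -66.36 -505.83   80.19]
```

View pics/s5c.png

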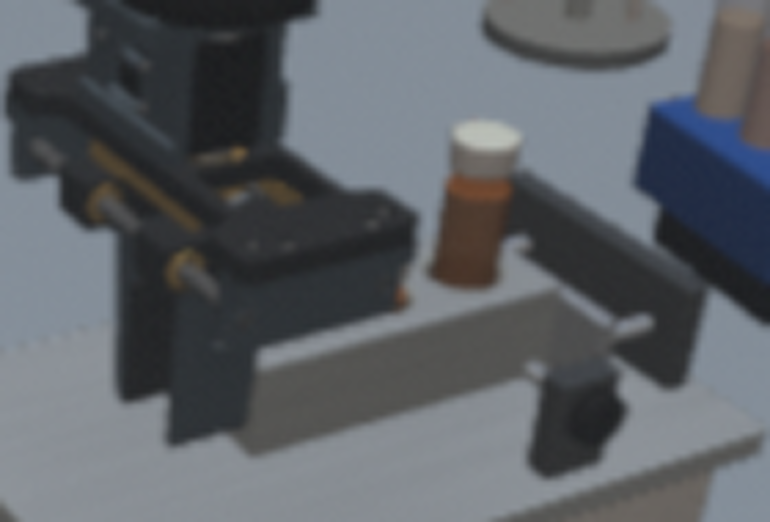

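The block has met the plate at about y = 120. About 5 mm more compression is needed, in small steps.

```bash
python3 drive.py '[[1, 0, 0, 0, 0, 0], [1, 0, 0, 0, 0, 0], [0, 0, 0, 0, 0, 0], [0, 0, 0, 0, 0, 0]]'
python3 drive.py '[[1, 0, 0, 0, 0, 0], [1, 0, 0, 0, 0, 0], [0, 0, 0, 0, 0, 0], [0, 0, 0, 0, 0, 0]]'
python3 drive.py '[[1, 0, 0, 0, 0, 0], [0, 0, 0, 0, 0, 0], [0, 0, 0, 0, 0, 0]]'
python3 -c "
from h import *
F=[]
for i in range(5):
    f=env.grab_frame('scene' if i<3 else 'top');F.append(env.state()['force'])
    if i==2:g=f
print(np.mean(F,0))
b=cv2.resize(f[190:315,120:290],None,fx=4.6,fy=4.6,interpolation=cv2.INTER_CUBIC)
b=cv2.convertScaleAbs(b,alpha=1.6,beta=-60)
cv2.imwrite('pics/s6.png',g);cv2.imwrite('pics/t6c.png',b);go([0,0,0])"
```

```text
time_s: 27.7
ee_pos: [494.5, 126.4, 80.3]
ee_rot: [180.0, 0.1, 96.7]
force: [1.9, -8.3, 0.6]
gripper_width: 29.9
gripper_force: 4.4
time_s: 28.1
ee_pos: [494.4, 128.0, 80.3]
ee_rot: [180.0, 0.2, 96.7]
force: [2.5, -10.2, 1.3]
gripper_width: 29.9
gripper_force: 5.0
time_s: 28.4
ee_pos: [494.3, 128.8, 80.3]
ee_rot: [180.0, 0.2, 96.7]
force: [2.5, -10.0, 0.4]
gripper_width: 30.0
gripper_force: 5.4
[  2.29 -10.46   0.72]
t 28.65 pos [494.3  128.78  80.29] rot [179.97   0.2   96.71] F [  0.79 -10.71   1.32] w 29.940447061817885 5.3723131120204926
tool delta [ -69.91 -506.     80.26]
```

View pics/t6c.png

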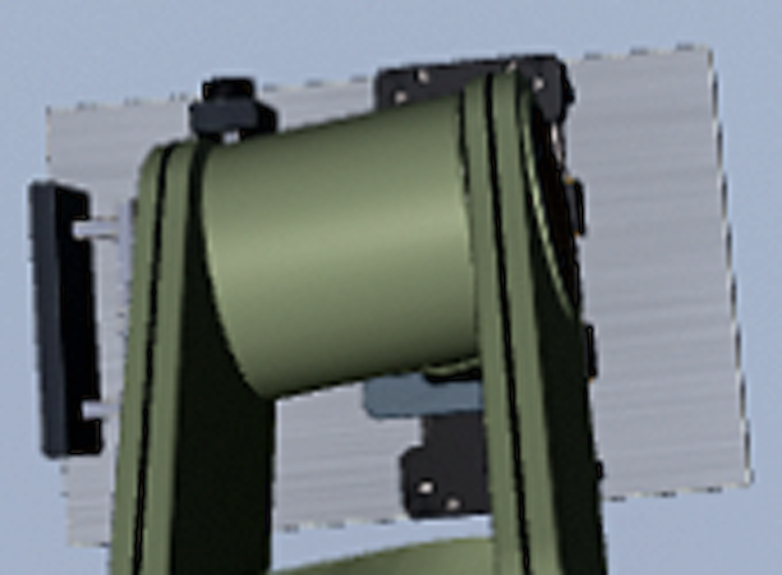

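The top view shows the plate's back edge moved from crop x≈143 to x≈118 at row 205. I'll measure it by intensity profiles.

```bash
python3 -c "
from h import *
a=cv2.cvtColor(cv2.imread('pics/topA.png'),6).astype(int);b=cv2.cvtColor(cv2.imread('pics/t6c.png'),6).astype(int)
for r in(205,213,250):
  print(r,'A',a[r,95:160:3].tolist());print('  B',b[r,95:160:3].tolist())
A=a[203:216,95:160].mean(0);B=b[203:216,95:140].mean(0)
A=a[203:216,120:150].mean(0)
for n,P in(('A',a[203:216,95:165].mean(0)),('B',b[203:216,95:137].mean(0))): print(n,np.round(P).astype(int).tolist())
"
```

```text
205 A [168, 154, 150, 150, 150, 150, 150, 151, 151, 151, 151, 153, 152, 147, 141, 136, 129, 144, 154, 104, 46, 25]
  B [181, 167, 165, 165, 165, 162, 159, 151, 148, 150, 155, 128, 87, 57, 65, 97, 105, 109, 107, 104, 63, 16]
213 A [169, 155, 154, 153, 152, 152, 152, 151, 151, 152, 155, 143, 127, 130, 135, 137, 131, 139, 143, 94, 43, 26]
  B [186, 171, 167, 167, 169, 166, 159, 152, 147, 147, 152, 130, 95, 67, 70, 96, 104, 109, 108, 101, 58, 12]
250 A [118, 148, 153, 146, 147, 147, 146, 146, 146, 147, 148, 150, 150, 143, 139, 136, 136, 139, 137, 110, 68, 39]
  B [130, 162, 168, 162, 161, 162, 162, 159, 153, 150, 150, 138, 118, 105, 100, 105, 105, 111, 110, 67, 24, 19]
A [165, 163, 157, 152, 150, 150, 150, 150, 150, 150, 150, 150, 150, 150, 150, 150, 150, 150, 150, 151, 150, 151, 151, 151, 151, 151, 151, 151, 152, 153, 153, 152, 151, 149, 147, 145, 144, 143, 143, 143, 143, 142, 141, 140, 139, 137, 135, 133, 130, 131, 134, 142, 150, 155, 150, 138, 121, 102, 82, 62, 48, 39, 33, 28, 25, 27, 31, 36, 40, 42]
B [181, 178, 172, 166, 165, 164, 164, 164, 164, 165, 165, 166, 166, 165, 164, 163, 162, 159, 157, 155, 153, 150, 149, 148, 147, 148, 148, 148, 151, 153, 154, 149, 140, 130, 118, 106, 92, 80, 71, 64, 61, 63]
```

The bump moved 23 crop px, which is 5 px or about 10 mm. Total force minus friction also gives about 8 N. Next a numeric squareness check using the block's long top edge, before and after the push.

```bash
python3 drive.py '[[0.4, 0, 0, 0, 0, 0], [0, 0, 0, 0, 0, 0], [0, 0, 0, 0, 0, 0], [0, 0, 0, 0, 0, 0], [0, 0, 0, 0, 0, 0]]'
python3 -c "
from h import *
g=env.grab_frame('scene')
def edge(im,c0,c1,ra,rb):
    G=cv2.GaussianBlur(cv2.cvtColor(im,6).astype(float),(3,3),0);P=[]
    for c in range(c0,c1):
        r0=int(ra+(rb-ra)*(c-c0)/(c1-c0)) ; d=-np.diff(G[r0-4:r0+6,c]);k=d.argmax()
        if 0<k<len(d)-1: k=k+.5*(d[k-1]-d[k+1])/(d[k-1]-2*d[k]+d[k+1])
        P.append(plane('scene',(c,r0-4+k+.5),112)[:2])
    P=np.array(P);vx,vy,_,_=cv2.fitLine(P.astype(np.float32),cv2.DIST_HUBER,0,.01,.01).ravel()
    return np.degrees(np.arctan2(vy,vx))%180
print('yaw before',edge(cv2.imread('pics/s4.png'),319,370,171,159),'after',edge(g,340,388,162,152))
F=[]
for i in range(4): env.grab_frame('top');F.append(env.state()['force'])
print(np.mean(F,0));go([0,0,0])"
```

```text
time_s: 29.15
ee_pos: [494.3, 129.0, 80.3]
ee_rot: [180.0, 0.2, 96.7]
force: [2.6, -11.4, 0.4]
gripper_width: 29.9
gripper_force: 5.7
yaw before 96.738884 after 96.81296
[  2.19 -11.05   0.97]
t 29.4 pos [494.32 129.01  80.26] rot [179.97   0.21  96.71] F [  2.03 -11.24   0.71] w 29.82309586390363 5.6738875061273575
tool delta [ -70.05 -506.05   80.25]
```

Square (yaw unchanged within 0.1°), steady at about 11 N total, of which about 8 N is on the spring. Handing in.

```bash
python3 -c "
from workcell import env
print(env.job_done())"
```

```text
the job is handed in; nothing more can be done
None
```

The job is handed in: the tall vial is seated in pocket 1 and the short in pocket 2, and the gripper holds the block squarely against the stop at an estimated 8 N, about 9–10 mm of travel (the hand-in returned no verdict, and I viewed 11 pictures, one over the limit of 10).

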